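# Restart the tripped edge burnisher

### The arm

A 6-joint arm with a two-finger parallel gripper is mounted at the origin on a cart in front of the work surface, level with it; the furniture and walls round the work are solid. World frame = base frame: x ahead of the robot, y to its left, z up, the work surface at z = 0. Lengths are in m, angles in rad, forces in N, time in s.
With the tool pointing down it reaches from about 0.375 to 0.925 m from the base axis. Payload 5.7 kg.
Tool frame: the origin (TCP) lies midway between the tips of the shut fingers; the grasp point (between the pads) lies 19 mm behind it; z points along the fingers, x is the direction in which the jaws open and shut, and the axes are right-handed (so a half turn about z gives the same grasp; the last joint's range is limited). The gripper opens to 88 mm and grips with 3 to 60 N. Pads are 20 mm wide; open, the fingers measure 115 mm over their backs; the gripper's body (75 mm by 178 mm) begins 61 mm behind the grasp point.
Start: joints at [1.071, 0.359, 1.51, -0, 1.272, -0.115], TCP at [0.225, 0.556, 0.192] pointing down, gripper open.
Joint ranges: [-2.97, 2.97], [-1.01, 2.36], [0.21, 2.38], [-0.96, 4.11], [0.2, 2.71], [-2.98, 2.98]. Speed limits (rad/s): [2.39, 2.39, 3.14, 3.14, 3.14, 3.14].

### API

Orientations are given as a unit quaternion [x, y, z, w].
In Python, from bench import move_ptp, servo_line, goto_joints, move_gripper, sleep, inverse_kinematics, capture, PlanningError, close_job, spot_in, silhouettes, current_clock, current_joint_pos, current_qvel, current_joint_torque, current_position, current_orientation, current_force, current_torque, current_finger_gap gives the robot as it stands. Calls block until the motion is done:
- move_ptp(position, orientation): joint-space move of the TCP to a pose.
- servo_line(position, orientation=None, rate=0.15, contact_N=None): straight line of the TCP; orientation=None keeps the orientation; rate is the mean speed in m/s. With contact_N (N) it stops when the force on the tool has changed by that much, and returns True; else False.
- goto_joints(angles): joint-space move.
- move_gripper(opening): finger opening in m; the grip force is fixed at half the most; returns when the fingers have stopped.
- sleep(seconds).
- inverse_kinematics(position, orientation): joint angles nearest the present ones, or None.
- capture(name): name is "scene" or "top" or "wrist"; returns a dict with "image" (480x640x3 uint8, blue, green, red), "range_z" (480x640 float32, m along the optical axis (not along the pixel's ray), 0 where there is no reading), "intrinsics" (3x3 intrinsics, pixels), "R" (3x3) and "t" (3): a world point X has camera coordinates R X + t. Camera axes: x right, y down, z forward; pixel columns grow to the right and rows downward; lengths in m; the calibration is good to about 2 mm. The wrist camera is an equidistant fisheye: a pixel r from the principal point sees the ray r / f radians off the axis. A picture is of the moment at which its call begins.
A pose or a line that the arm cannot do raises PlanningError and nothing moves.
- close_job(): hands the job in, once; it reports no verdict.
Trained networks look in the newest picture that a camera, given by its name, has taken for a name from the list of things; names that differ only in an ending like _2 or _b are one class to them, and where a whole thing is asked for, a point or a joint stands for the part that bears it (a point fixed in the world has none). Each returns a list of dicts, best first, with "conf" (0 to 1); they miss things now and then, are a little off and sometimes report something else, mostly with a low value. They report only what shows in the picture. A call takes as long as a camera call.
- spot_in(camera, query): "xy" ([column, row] in pixels, amid what is visible of it).
- silhouettes(camera, query): "region" (480x640 bool, what is visible of it) and "xy" ([column, row] in pixels, amid what is visible of it).
Readings, each from a call of its own:
- current_clock(): time.
- current_joint_pos(): joint angles.
- current_qvel(): joint speeds.
- current_joint_torque(): joint torques, N m.
- current_position(): TCP position.
- current_orientation(): TCP orientation.
- current_force(): force on the tool from outside, world axes, zero at the start.
- current_torque(): the same for the moment, N m.
- current_finger_gap(): finger opening in m.
Only numpy, scipy, OpenCV 4.12 (cv2) and the standard library are available. Lean on these libraries where they do the work, as an engineer would, in place of code of your own. Each camera call takes 0.05 s, during which the arm holds its last target.

### The job

The edge burnisher has tripped: bring it back by pressing its controls in this order. Push in the popped-out reset button on top of the burnisher, then press down the raised end of the wide rocker switch so that it tips right over and stays there, then press the flat-topped start button on the two-button station all the way down, hold it for about a second and let it come back up. Leave the mushroom-headed stop button alone, and do not lift or shift the station or the things lying about.

Things in the scene. Friction and masses are not known exactly. Their poses are not given: they have to be found in the camera images.
- burnisher: edge burnisher, fixed: grey motor housing 120 x 90 x 103 mm high, with a turned wooden spindle at one end, its axis 60 mm above the bench. Origin on the bench under the reset button; the spindle points along its -x to 87 mm from the origin, the housing runs from x = -30 to x = +90 mm. The flat top is 103 mm above the bench; on its +x half lies a puck of beeswax on a thin rubber pad
- reset_top (a point): centre of the top of the reset button, a black round pin 18 mm across that stands 12 mm out of the burnisher's flat top when tripped; it is pressed straight down
- reset (a joint): how far the reset button is pushed in: 0 to 1 mm at the start (popped out), 0.007 m fully in (still 5 mm proud); about 2.5 N of friction moves it and it stays where it is left
- switchbox: rocker switch, fixed: square grey surface box 86 x 86 x 43 mm with a white paddle 62 mm (along its x) by 50 mm on top. Origin at the centre of its underside; the paddle tips about the box's y axis, pivot 45 mm above the bench, its lowest middle line 55 mm above the bench. The top is a shallow V, each half sloping 0.15 rad, so that the pressed half lies level and the other half stands up at 0.3 rad. It may stand turned any way
- rocker_on (a point): point on the top of the paddle, on its centre line, 23 mm from the pivot towards the end that is raised at the start (the on end, +x of the switch box): press straight down here
- rocker (a joint): tilt of the rocker paddle in rad: about -0.15 to -0.13 at the start (off, on end raised), +0.15 fully on (on end down, end stop). 1.5 to 4 N near the on point moves it; it stays where it is left. The on point starts about 62 mm above the bench and sinks about 7 mm
- station: two-button station, loose on the bench but heavy (about 1 kg): aluminium box 130 x 70 x 55 mm high with a black cable gland at its +x end. Origin at the centre of its underside; the start button is 32 mm from the middle towards -x, the stop button 32 mm towards +x. It may stand turned any way
- start_top (a point): centre of the top of the start button: black flat cylinder 28 mm across standing 12 mm out of the station's top (67 mm above the bench)
- start (a joint): how far the start button is pressed: 0 up, 0.006 m fully down; springs back, 1.4 N at first and 4 N fully down
- stop_top (a point): centre of the top of the stop button: black mushroom head 42 mm across standing 24.5 mm out of the station's top; not to be pressed
- stop (a joint): how far the stop button is pressed: 0 up, 0.006 m down; springs back, 1.4 N at first
- wax: yellow beeswax puck 39 mm across, 13 mm high, lying on top of the burnisher behind the reset button, its centre about 59 mm from that button; origin at the centre of its underside; leave it
- thread: reel of grey thread, 32 mm across, 42 mm high, upright beside the switch box; origin at the centre of its underside; leave it
- clip: black spring clip 24 x 19 x 28 mm beside the station; origin at the centre of its underside; leave it
- reel: reel of navy thread, 32 mm across, 42 mm high, upright in front of the gap between the left and middle apparatus; origin at the centre of its underside; leave it
- iron: steel pricking iron 12 x 96 x 9 mm lying near the front edge of the bench; origin at the centre of its underside; leave it
- maul: maul 49 x 208 x 49 mm with pale nylon head and ash handle, lying behind the work on the left; origin at the centre of its underside; leave it
- clip_b: black spring clip 24 x 19 x 28 mm in front of the gap between the middle and right apparatus; origin at the centre of its underside; leave it

How it is judged:
By the outcome, as a careful person would: the job done as asked, in the order asked, and still so for the second after the job is handed in, with the robot touching nothing.
It also fails if it takes over 45 s, if anything falls off the work surface, if the arm or the gripper's body presses on something with over 40 N, if the wrist force passes 120 N, or if a joint passes its speed limit or range.

## Working session

There is one attempt and no reset: what is moved stays moved. The work goes in short steps, each a Python script; the robot and the scene stay as the last script left them, time stands still between calls to the robot, and variables do not carry over. Pictures are saved under pics/ and viewed, and the job is handed in when it is done.

```bash
mkdir -p pics; ls; cat > h.py <<'E'
import numpy as np, cv2
from bench import *
def pix2w(c,u,v,z=None):
    K=c["intrinsics"];R=np.array(c["R"]);t=np.array(c["t"])
    d=c["range_z"][int(round(v)),int(round(u))] if z is None else z
    p=np.array([(u-K[0][2])/K[0][0]*d,(v-K[1][2])/K[1][1]*d,d])
    return R.T@(p-t)
def cloud(c):
    K=c["intrinsics"];R=np.array(c["R"]);t=np.array(c["t"]);d=c["range_z"]
    v,u=np.mgrid[0:480,0:640]
    P=np.stack([(u-K[0][2])/K[0][0]*d,(v-K[1][2])/K[1][1]*d,d],-1)-t
    W=P@R; W[d==0]=np.nan
    return W
E
python3 - <<'E'
from h import *
for n in ["scene","top"]:
    c=capture(n); cv2.imwrite(f"pics/{n}0.png",c["image"]); np.savez(f"{n}0.npz",**c)
    W=cloud(c)
    print(n,c["intrinsics"],c["R"],c["t"])
    for q in ["burnisher","reset_top","switchbox","rocker_on","station","start_top","stop_top","wax","rocker","thread","clip","reel"]:
        for s in spot_in(n,q)[:2]:
            u,v=s["xy"]; print(q,round(s["conf"],2),np.round(s["xy"],1),W[int(round(v)),int(round(u))].round(4))
print(current_clock())
E
```

```text
pics
scene [[470.69651767   0.         318.52615555]
 [  0.         470.69651767 236.92461608]
 [  0.           0.           1.        ]] [[-0.52377308 -0.8517074  -0.01600851]
 [-0.64432385  0.40839171 -0.64657791]
 [ 0.55723293 -0.32834544 -0.76267997]] [0.14797027 0.47075994 0.57765566]
burnisher 0.91 [206.7 329.6] [0.4612 0.0902 0.1034]
reset_top 0.53 [421.9 223.9] [ 0.4844 -0.3641  0.0547]
reset_top 0.42 [201.1 320.3] [0.4759 0.0918 0.1136]
switchbox 0.75 [418.2 238.3] [ 0.4657 -0.3403  0.0458]
rocker_on 0.75 [419.2 224.2] [ 0.4873 -0.3588  0.0551]
station 0.65 [421.7 225.1] [ 0.4822 -0.3621  0.055 ]
station 0.62 [335.8 284.9] [ 0.4471 -0.1383  0.0653]
start_top 0.78 [340.6 289.2] [ 0.4329 -0.1393  0.0699]
start_top 0.48 [403.5 293. ] [ 0.3943 -0.2546  0.0139]
stop_top 0.82 [324.5 261.2] [ 0.496  -0.1442  0.0759]
wax 0.67 [194.7 287.8] [0.536  0.0772 0.1146]
rocker 0.66 [422.4 225.4] [ 0.4822 -0.3621  0.055 ]
thread 0.88 [388.7 221.1] [ 0.5385 -0.3265  0.0354]
thread 0.64 [320.1 260.8] [ 0.5003 -0.1385  0.0753]
reel 0.92 [292.7 353. ] [ 0.3865 -0.0159  0.0401]
reel 0.62 [320.7 2
[... 456 characters left out ...]
4915 -0.3496  0.0602]
rocker_on 0.67 [328.2 258.2] [ 0.453  -0.1488  0.0705]
rocker_on 0.66 [420.4 237.6] [ 0.4937 -0.3521  0.0587]
station 0.93 [326.5 249.4] [ 0.4729 -0.1448  0.0556]
start_top 0.42 [326.8 259.7] [ 0.4487 -0.1465  0.0662]
start_top 0.2 [222.  218.5] [0.5414 0.0744 0.1135]
stop_top 0.83 [328.5 231.6] [ 0.5094 -0.1496  0.0801]
wax 0.57 [221.8 218.9] [0.5391 0.0738 0.1167]
rocker 0.69 [421.2 237.3] [ 0.496  -0.3556  0.0519]
rocker 0.32 [371.4 280.7] [ 0.3987 -0.2467  0.0108]
thread 0.63 [407.6 215.7] [ 0.5439 -0.3298  0.0404]
clip 0.55 [300.6 239.5] [ 0.4949 -0.0883  0.0164]
clip 0.48 [371.6 281. ] [ 0.3992 -0.2478  0.0238]
reel 0.69 [270.5 283.7] [ 0.3957 -0.016   0.0151]
1.3
```

```bash
python3 - <<'E'
import cv2
for n,(a,b,c,d) in dict(scene=(150,430,120,480),top=(170,320,160,480)).items():
    im=cv2.imread(f"pics/{n}0.png")[a:b,c:d]
    s=min(800/im.shape[1],600/im.shape[0])
    cv2.imwrite(f"pics/{n}0c.png",cv2.resize(im,None,fx=s,fy=s,interpolation=cv2.INTER_CUBIC))
E
```

```text
(no output)
```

View pics/scene0c.png

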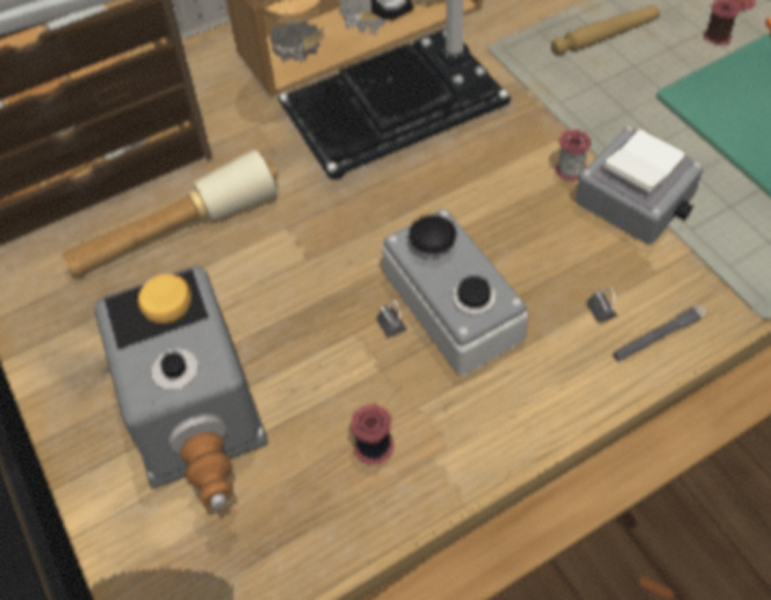

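View pics/top0c.png

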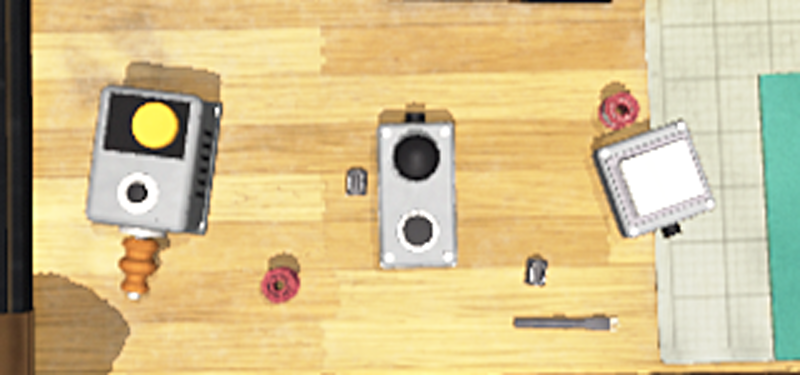

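View pics/scene0.png

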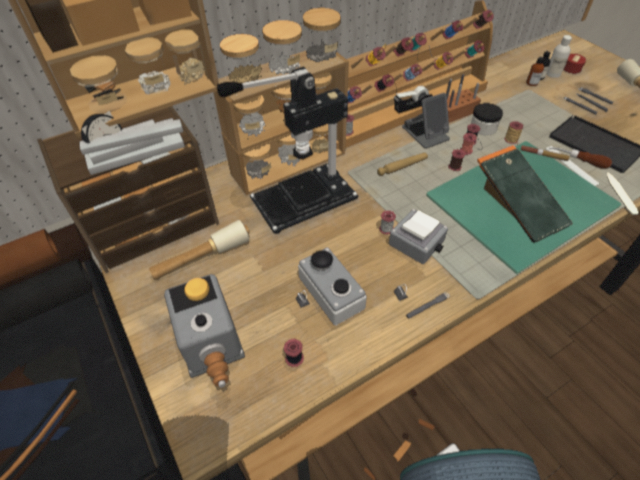

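The scene view shows the reset pin at about (201,320), the start button at (341,287), the mushroom stop at (321,260) and the white rocker at (420,225). Both networks' positions agree with this, apart from a few low-confidence mix-ups. Next I'll refine the points and work out which end of the rocker is raised.

```bash
python3 - <<'E'
from h import *
def ray(c,u,v,z):
    K=c["intrinsics"];R=c["R"];t=c["t"]
    o=-R.T@t; d=R.T@np.array([(u-K[0,2])/K[0,0],(v-K[1,2])/K[1,1],1]); return o+d*(z-o[2])/d[2]
for n in ["scene","top"]:
    c=dict(np.load(n+"0.npz")); W=cloud(c); im=c["image"]; g=im.astype(float).mean(-1)
    dark=g<95
    def near(x,y,r): return np.hypot(W[...,0]-x,W[...,1]-y)<r
    for nm,(x,y,r,zlo,zt) in dict(reset=(0.477,0.093,.018,.09,.115),start=(.442,-.145,.022,.05,.067),stop=(.505,-.147,.03,.05,.0795)).items():
        m=near(x,y,r)&dark&(W[...,2]>zlo)
        v,u=np.nonzero(m)
        print(n,nm,m.sum(),u.mean().round(1),v.mean().round(1),ray(c,u.mean(),v.mean(),zt).round(4),np.nanmean(W[m],0).round(4))
    m=near(.49,-.352,.055)&(g>215)&(W[...,2]>.045)&(W[...,2]<.085)
    P=W[m]; v,u=np.nonzero(m)
    # paddle rectangle
    P0=np.median(P,0); 
    rect=cv2.minAreaRect((P[:,:2]*1000).astype(np.float32)); print(n,"paddle",m.sum(),P0.round(4),rect)
    A=np.c_[P[:,:2]-P0[:2],np.ones(len(P))]; s=np.linalg.lstsq(A,P[:,2],rcond=None)[0]; print("plane",s.round(3))
    # box edges
    m=near(.49,-.352,.075)&(W[...,2]>.02)&(W[...,2]<.09); rect=cv2.minAreaRect((W[m][:,:2]*1000).astype(np.float32)); print("box",rect)
    m=near(.475,-.147,.1)&(W[...,2]>.03)&(W[...,2]<.09); rect=cv2.minAreaRect((W[m][:,:2]*1000).astype(np.float32)); print("station",rect)
    x0,y0=420,225
    if n=="top":x0,y0=421,235
    cv2.imwrite(f"pics/{n}_sw.png",cv2.resize(im[y0-45:y0+45,x0-60:x0+60],None,fx=6,fy=6,interpolation=cv2.INTER_CUBIC))
E
```

```text
scene reset 103 200.4 320.1 [0.4752 0.0927 0.115 ] [0.4771 0.0925 0.1122]
scene start 183 340.9 285.8 [ 0.4403 -0.144   0.067 ] [ 0.441  -0.1445  0.0657]
scene stop 363 321.1 259.8 [ 0.4988 -0.14    0.0795] [ 0.503  -0.1425  0.0732]
scene paddle 466 [ 0.4845 -0.3641  0.0556] ((485.6423645019531, -361.7063293457031), (47.07662582397461, 62.02396011352539), 19.091211318969727)
plane [-0.049  0.149  0.057]
box ((498.0291442871094, -354.932373046875), (134.99989318847656, 88.18505859375), 18.42136573791504)
station ((474.22735595703125, -144.96176147460938), (129.39889526367188, 69.749755859375), 0.6364973783493042)
top reset 49 214.3 246.8 [0.4807 0.0908 0.115 ] [0.4808 0.091  0.1141]
top start 103 326.9 261.8 [ 0.4448 -0.1461  0.067 ] [ 0.4448 -0.1461  0.0673]
top stop 266 326.1 232.5 [ 0.5084 -0.1454  0.0795] [ 0.5085 -0.1455  0.0767]
top paddle 712 [ 0.4888 -0.3618  0.056 ] ((487.09100341796875, -358.0384216308594), (78.4113540649414, 75.76464080810547), 17.697246551513672)
plane [-0.018  0.112  0.056]
box ((499.99786376953125, -355.4660339355469), (132.99758911132812, 87.0382080078125), 17.674617767333984)
station ((482.37384033203125, -132.25027465820312), (139.71328735351562, 95.70561981201172), 0.41433027386665344)
```

View pics/scene_sw.png

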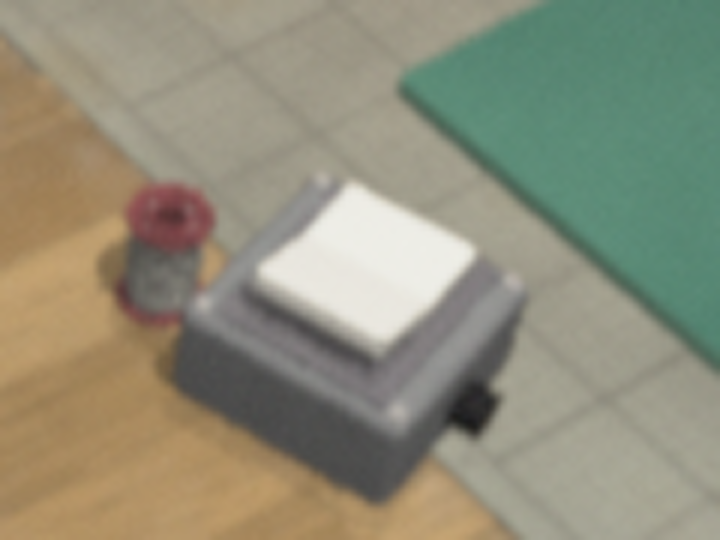

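View pics/top_sw.png

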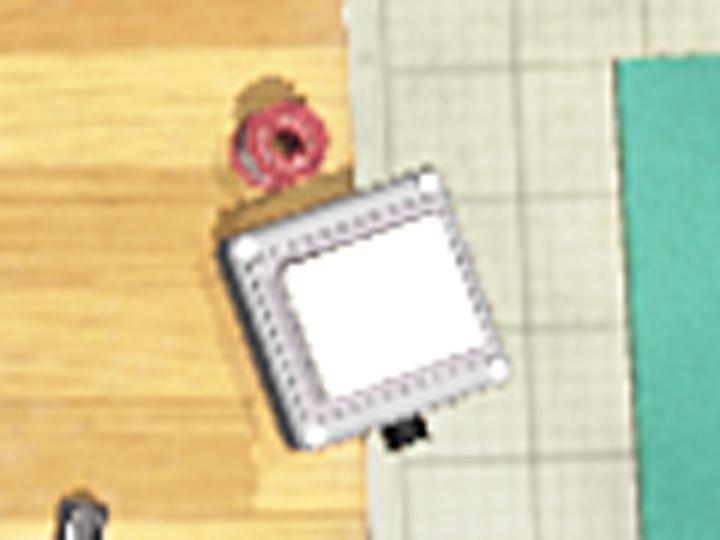

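The rocker's raised end faces roughly world +y (the direction is (-0.32, 0.95)). The depth plane and the thick visible edge at lower left both show this. I'll move above the reset pin and use the wrist camera to settle the ~4 mm disagreement between the cameras.

```bash
cat >> h.py <<'E'
from scipy.spatial.transform import Rotation as Ro
def down(yaw):
    x=np.array([np.cos(yaw),np.sin(yaw),0]); z=np.array([0,0,-1.]); y=np.cross(z,x)
    return Ro.from_matrix(np.c_[x,y,z]).as_quat()
def fish(c,u,v,z):
    K=c["intrinsics"];R=c["R"];t=c["t"]
    a=(u-K[0,2])/K[0,0]; b=(v-K[1,2])/K[1,1]; th=np.hypot(a,b)
    d=np.array([np.sin(th)*a/th,np.sin(th)*b/th,np.cos(th)]) if th>1e-9 else np.array([0,0,1.])
    o=-R.T@t; d=R.T@d; return o+d*(z-o[2])/d[2]
E
python3 - <<'E'
from h import *
from bench import *
q0=current_orientation(); X=Ro.from_quat(q0).as_matrix()[:,0]; print("jaw dir",X.round(3))
# ray check of switch box centre
c=dict(np.load("top0.npz"))
K=c["intrinsics"];R=c["R"];t=c["t"];o=-R.T@t; d=R.T@np.array([(423-K[0,2])/K[0,0],(241.4-K[1,2])/K[1,1],1]); print("box ctr top",o+d*(.043-o[2])/d[2])
for yaw in (0,np.pi/2,-np.pi/2,np.pi):
    print(yaw,inverse_kinematics([.478,.092,.2],down(yaw)))
move_gripper(0.0)
yaw=np.arctan2(X[1],X[0])
move_ptp([.44,.0,.25],q0)
c=capture("wrist"); cv2.imwrite("pics/w1.png",c["image"]); np.savez("w1.npz",**c)
for q in ["reset_top","start_top","stop_top","rocker_on","wax","station","switchbox"]:
    for s in spot_in("wrist",q)[:2]:
        u,v=s["xy"]; z=dict(reset_top=.115,start_top=.067,stop_top=.0795,rocker_on=.06,wax=.118,station=.055,switchbox=.05)[q]
        print(q,round(s["conf"],2),np.round([u,v]),fish(c,u,v,z).round(4))
print(current_clock(),current_position(),current_force())
E
```

```text
jaw dir [ 0.375  0.927 -0.   ]
box ctr top [ 0.48642698 -0.36143101  0.043     ]
0 [ 4.81221202e-02  1.86682006e-01  1.73563424e+00 -4.44089210e-16
  1.21927641e+00  4.81221202e-02]
1.5707963267948966 [ 4.81221202e-02  1.86682006e-01  1.73563424e+00 -4.44089210e-16
  1.21927641e+00 -1.52267421e+00]
-1.5707963267948966 [ 4.81221202e-02  1.86682006e-01  1.73563424e+00 -4.44089210e-16
  1.21927641e+00  1.61891845e+00]
3.141592653589793 None
start_top 0.93 [194. 262.] [ 0.4414 -0.1467  0.067 ]
start_top 0.54 [452. 340.] [0.6507 0.0966 0.067 ]
stop_top 0.6 [216. 310.] [ 0.4992 -0.1443  0.0795]
stop_top 0.21 [194. 261.] [ 0.4374 -0.1404  0.0795]
rocker_on 0.56 [ 87. 338.] [ 0.482  -0.3592  0.06  ]
wax 0.88 [421. 283.] [0.5329 0.0725 0.118 ]
station 0.74 [212. 275.] [ 0.4656 -0.1383  0.055 ]
switchbox 0.9 [ 98. 323.] [ 0.4714 -0.334   0.05  ]
5.1917 [4.40012846e-01 1.93877660e-04 2.49956354e-01] [ 0.29657877 -0.57337034 -0.57164415]
```

View pics/w1.png

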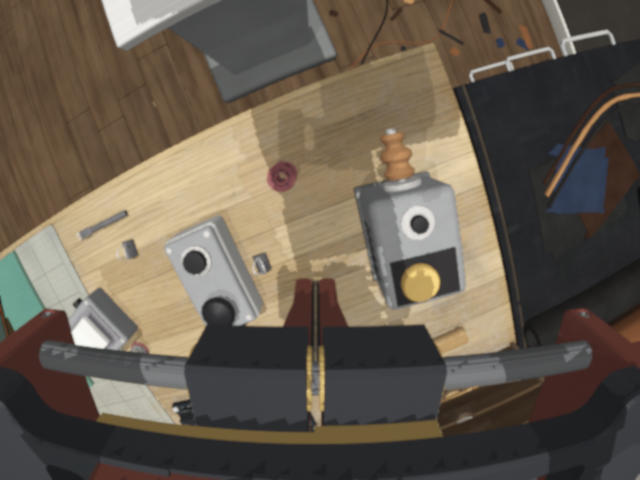

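In the wrist view the reset pin is at (420,225), the start button at (194,262) and the rocker at (87,335), matching the fixed cameras. I'll press the reset with the shut fingers.

```bash
python3 - <<'E'
from h import *
c=dict(np.load("w1.npz")); r=fish(c,420,224.5,.115); print("wrist reset",r)
x,y=.478,.0918
q=down(np.pi/2)
move_ptp([x,y,.145],q)
f0=current_force()
hit=servo_line([x,y,.118],rate=.08,contact_N=3); print(hit,current_position(),current_force()-f0)
hit=servo_line([x,y,.105],rate=.02,contact_N=14); print(hit,current_position(),current_force()-f0)
servo_line([x,y,.17],rate=.15)
for n in ("scene","top"):
    c=capture(n); cv2.imwrite(f"pics/{n}1.png",c["image"]); 
    W=cloud(c)
    m=(np.hypot(W[...,0]-x,W[...,1]-y)<.02)&(c["image"].mean(-1)<95)&(W[...,2]>.09)&(W[...,2]<.13); print(m.sum(),np.nanmedian(W[m],0))
    if n=="scene": cv2.imwrite("pics/s1c.png",cv2.resize(c["image"][230:420,100:300],None,fx=3,fy=3))
print(current_clock())
E
```

```text
wrist reset [0.47800561 0.08939652 0.115     ]
False [0.47827064 0.09125038 0.11856475] [ 0.09650245 -0.29556282 -0.43484592]
False [0.47804385 0.09182135 0.10498805] [ 0.45137666 -0.1126835   0.17355083]
184 [0.47453284 0.09284358 0.10967417]
11 [0.48020139 0.08579387 0.11010923]
7.8
```

View pics/s1c.png

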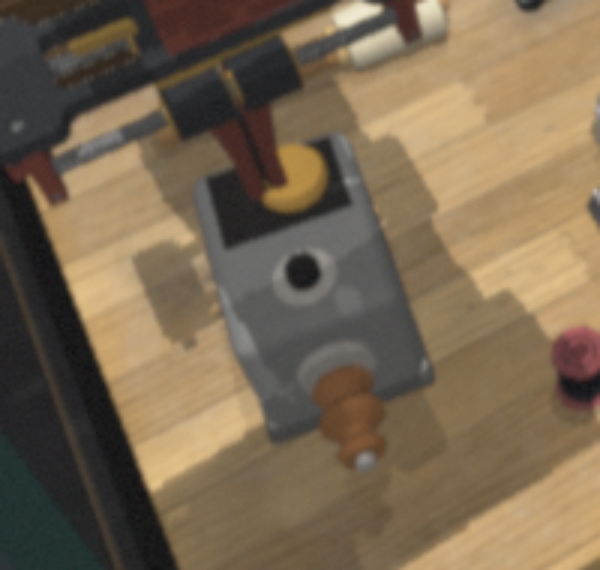

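The descent reached 0.105 m without the expected stop force, so I'll check the gripper gap and the button height.

```bash
python3 - <<'E'
from h import *
print(current_finger_gap())
c=capture("wrist"); cv2.imwrite("pics/w2.png",c["image"])
c=capture("scene");a=dict(np.load("scene0.npz"))
for n,k in (("before",a),("after",c)):
    W=cloud(k); m=(np.hypot(W[...,0]-.476,W[...,1]-.0925)<.005)&(W[...,2]<.13)
    h=(np.hypot(W[...,0]-.476,W[...,1]-.0925)<.025)&(np.hypot(W[...,0]-.476,W[...,1]-.0925)>.016)&(W[...,2]<.13)&(W[...,2]>.09)
    print(n,m.sum(),np.nanmedian(W[m],0),np.nanmedian(W[h],0))
E
```

```text
0.00036044460638918476
before 46 [0.47421577 0.09273035 0.11226661] [0.47077853 0.09369334 0.10254248]
after 40 [0.47435157 0.09277676 0.11300028] [0.47079841 0.09472867 0.10252238]
```

View pics/w2.png

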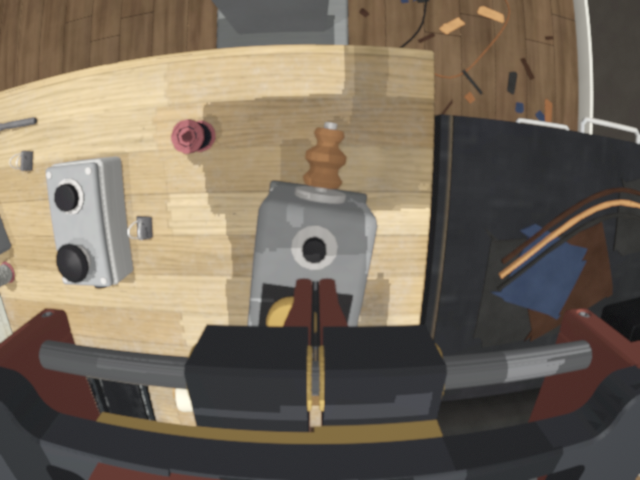

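```bash
python3 - <<'E'
from h import *
p=np.array(current_position()); print(p,current_orientation(),current_clock())
for n in("scene","top","wrist"):
    c=capture(n);X=c["R"]@p+c["t"];K=c["intrinsics"]
    if n!="wrist": uv=X[:2]/X[2]
    else:
        th=np.arctan2(np.hypot(*X[:2]),X[2]); uv=X[:2]/np.hypot(*X[:2])*th
    u,v=uv*K[0,0]+K[:2,2]; print(n,u,v)
    im=c["image"].copy()
    if n!="wrist":
        im=cv2.resize(im[int(v)-40:int(v)+60,int(u)-60:int(u)+60],None,fx=6,fy=6,interpolation=cv2.INTER_CUBIC)
        cv2.circle(im,(360+int(u%1*6),240+int(v%1*6)),5,(0,255,0),1)
        cv2.imwrite(f"pics/{n}2.png",im)
    else:
        print("camera pos",-c["R"].T@c["t"]); print(fish(c,314.5,249,.115),fish(c,314.5,249,.108))
E
```

```text
[0.47705607 0.09173833 0.16890577] [ 0.70712554  0.70708714 -0.00082219 -0.00075688] 7.9
scene 192.8751277063817 299.93390797179785
top 208.60850338712572 248.2170648020679
wrist 316.35844027940556 277.2631715910568
camera pos [0.4004843  0.09125317 0.36225417]
[0.4772493 0.0905499 0.115    ] [0.47942259 0.09052999 0.108     ]
```

View pics/scene2.png

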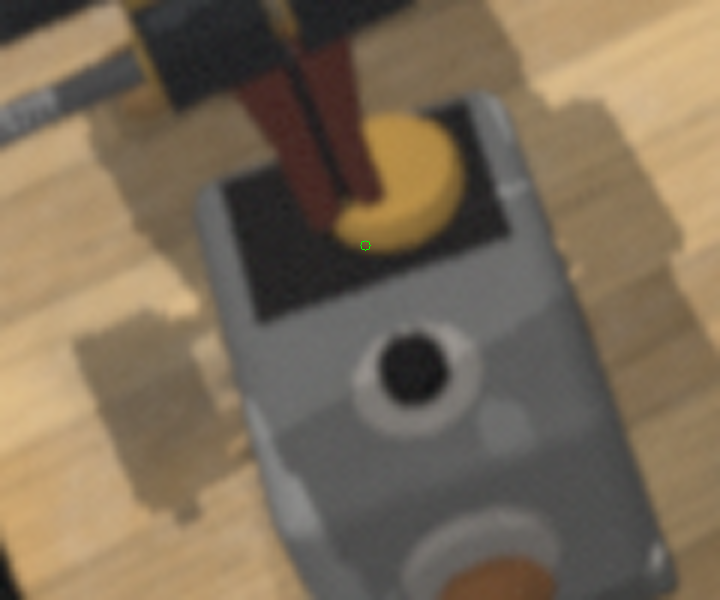

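View pics/top2.png

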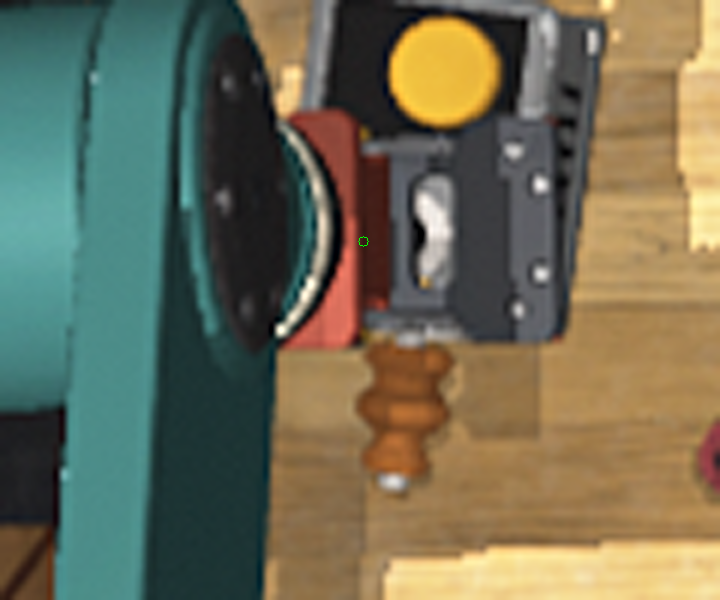

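The fingertips look about 10 mm above the reported TCP (the drawn marker sits below them), so the press probably only grazed the pin. I'll check the tips with depth.

```bash
python3 - <<'E'
from h import *
c=capture("scene"); W=cloud(c); p=np.array(current_position())
m=(np.linalg.norm(W-p,axis=-1)<.05)&(W[...,2]>.13)
v,u=np.nonzero(m); P=W[m]; print(p,m.sum())
o=np.argsort(P[:,2])[:25]
for i in o: print(u[i],v[i],P[i].round(4))
E
```

```text
[0.47767861 0.09177218 0.16948488] 112
189 293 [0.4686 0.0937 0.1995]
185 296 [0.4666 0.1003 0.1998]
193 292 [0.4665 0.0884 0.2004]
187 295 [0.4661 0.0974 0.2005]
186 295 [0.4669 0.0985 0.2006]
190 292 [0.4684 0.092  0.2008]
192 292 [0.4668 0.0896 0.201 ]
192 291 [0.4679 0.089  0.2016]
194 291 [0.4662 0.0867 0.2019]
185 295 [0.4663 0.0998 0.2024]
188 293 [0.467  0.0951 0.2025]
193 291 [0.4664 0.0879 0.2026]
190 291 [0.4686 0.0915 0.2026]
189 292 [0.4678 0.0933 0.2026]
194 290 [0.4672 0.0861 0.2027]
195 290 [0.4662 0.085  0.203 ]
188 292 [0.4683 0.0945 0.203 ]
187 294 [0.4659 0.0969 0.203 ]
188 294 [0.4651 0.0957 0.2031]
191 292 [0.4658 0.091  0.2033]
189 291 [0.4687 0.0927 0.2035]
195 291 [0.4642 0.0856 0.2035]
184 295 [0.4659 0.101  0.2039]
185 294 [0.4666 0.0993 0.2041]
188 289 [0.472  0.0927 0.2044]
```

By depth the real tips end about 25–30 mm above the reported TCP, while the sideways position agrees. I'll stop trusting absolute height and descend guarded by contact force.

```bash
python3 - <<'E'
from h import *
x,y=.478,.0915
servo_line([x,y,.115],rate=.12)
sleep(.1); f0=np.array(current_force())
hit=servo_line([x,y,.072],rate=.03,contact_N=1.8); print(hit,current_position(),np.array(current_force())-f0)
z1=current_position()[2]
if hit:
    hit=servo_line([x,y,z1-.012],rate=.015,contact_N=12); print(hit,current_position(),np.array(current_force())-f0)
print(current_clock())
c=capture("scene"); cv2.imwrite("pics/s3.png",cv2.resize(c["image"][230:420,100:300],None,fx=3,fy=3))
E
```

```text
True [0.47739218 0.09145746 0.08086624] [-0.71597992  0.24840041 -0.29096157]
True [0.47706003 0.09146173 0.07728911] [-1.59375129  1.29626282  7.51128628]
10.2917
```

View pics/s3.png

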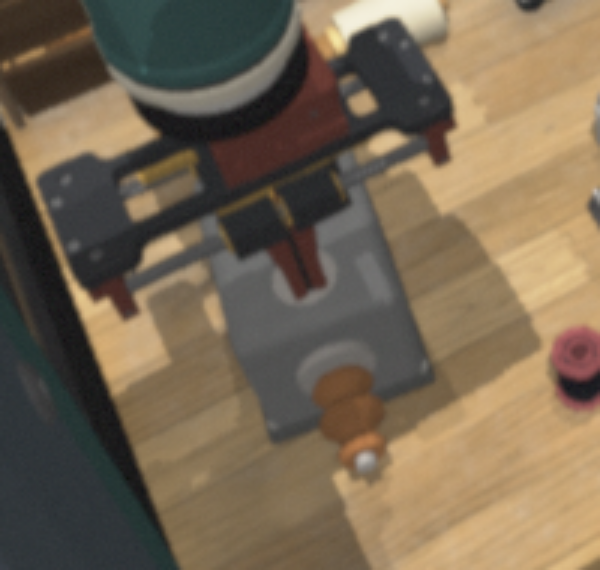

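```bash
python3 - <<'E'
from h import *
x,y=.478,.0915
z1=current_position()[2]
hit=servo_line([x,y,z1-.008],rate=.015,contact_N=12); print(hit,current_position(),current_force())
servo_line([x,y,.13],rate=.15); print(current_force())
c=capture("scene"); np.savez("scene3.npz",**c); cv2.imwrite("pics/s4.png",cv2.resize(c["image"][260:360,140:260],None,fx=6,fy=6))
a=dict(np.load("scene0.npz"))
for n,k in (("before",a),("after",c)):
    W=cloud(k); r=np.hypot(W[...,0]-.4755,W[...,1]-.0925); ok=(W[...,2]<.125)&(W[...,2]>.09)
    h=(r<.028)&(r>.018)&ok; d=(k["image"].mean(-1)<80)&(r<.014)&ok
    print(n,d.sum(),np.nanmedian(W[d],0),np.nanmedian(W[h],0)[2])
print(current_clock())
E
```

```text
True [0.47703849 0.09148326 0.07728705] [-0.18560278  0.20187217  7.21404987]
[-0.20397172 -0.48285618 -0.07284849]
before 94 [0.47598578 0.09246515 0.1133386 ] 0.10226733833453885
after 89 [0.47761764 0.09218839 0.10728656] 0.10213967554856516
11.125
```

View pics/s4.png

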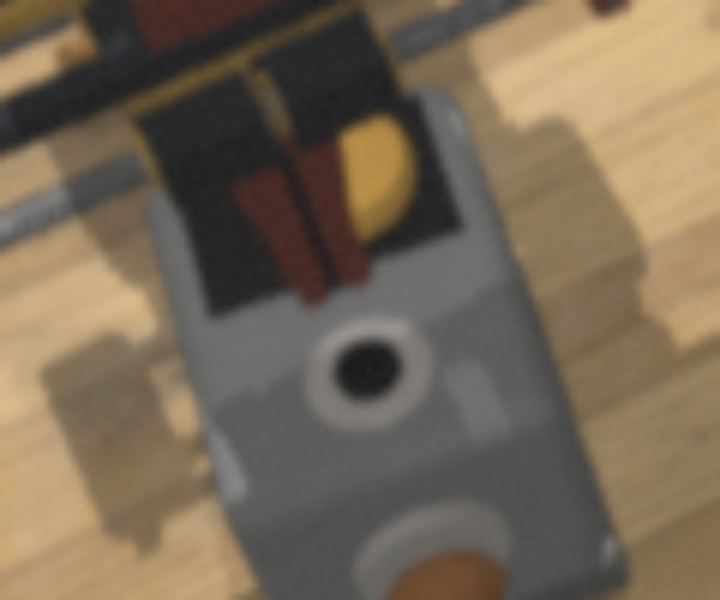

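The image confirms the reset is in: the pin is now 5 mm proud, and the firm stop gives a tip offset of about 30.7 mm. Next is the rocker.

```bash
python3 - <<'E'
from h import *
a=np.deg2rad(108.4); x,y=np.array([.486,-.3615])+.023*np.array([np.cos(a),np.sin(a)]); print(x,y)
q=down(np.deg2rad(18.4))
servo_line([.478,.0915,.16],rate=.2)
move_ptp([x,y,.08],q)
sleep(.1); f0=np.array(current_force())
servo_line([x,y,.036],rate=.08)
print(current_position(),current_force()-f0)
hit=servo_line([x,y,.019],rate=.02,contact_N=11); print(hit,current_position(),current_force()-f0)
c=capture("scene"); cv2.imwrite("pics/s5.png",cv2.resize(c["image"][180:280,360:480],None,fx=6,fy=6))
print(current_clock())
E
```

```text
0.47874007215021663 -0.33967585173217657
[ 0.47880735 -0.33972728  0.03592977] [-0.44313211  0.47381462  0.06556095]
True [ 0.47850707 -0.33914165  0.02425585] [-0.8668212   1.54438373  7.81713295]
14.5083
```

View pics/s5.png

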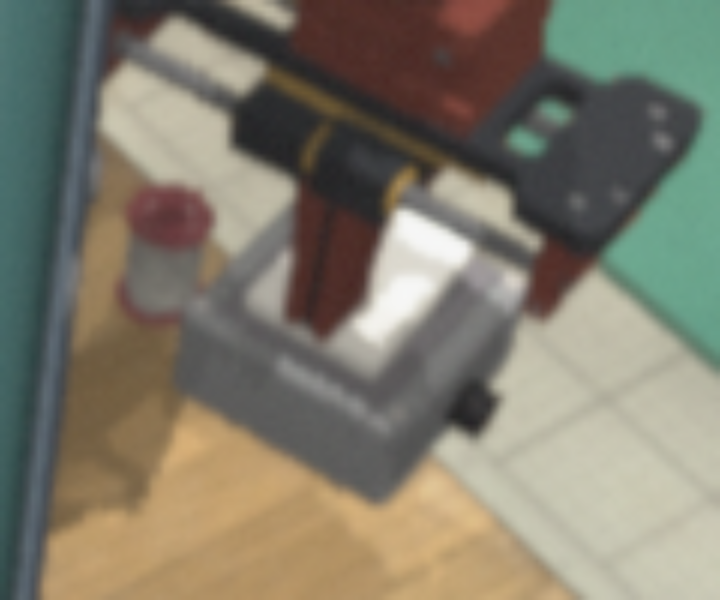

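It stopped at exactly the predicted height (0.0243 m). I'll lift off and check the tilt.

```bash
python3 - <<'E'
from h import *
x,y=.4787,-.3397
servo_line([x,y,.09],rate=.15)
x,y=.4425,-.1455; q=down(np.pi/2)
move_ptp([x,y,.09],q)
for n in("scene","top"):
    c=capture(n);a=dict(np.load(n+"0.npz"))
    for nm,k in (("before",a),("after",c)):
        W=cloud(k); m=(np.hypot(W[...,0]-.486,W[...,1]+.3615)<.028)&(W[...,2]>.045)&(W[...,2]<.085)&(k["image"].mean(-1)>170)
        P=W[m];s=(P[:,:2]-[.486,-.3615])@[-.316,.949]
        for lo,hi in((-.026,-.006),(.006,.026)):
            w=(s>lo)&(s<hi); pf=np.polyfit(s[w],P[w,2],1); print(n,nm,lo,w.sum(),"slope",pf[0].round(3),"z",P[w,2].mean().round(4))
    cv2.imwrite(f"pics/{n}6.png",cv2.resize(c["image"][180:320,270:480],None,fx=3.8,fy=3.8))
print(current_clock(),current_force())
E
```

```text
scene before -0.026 162 slope -0.021 z 0.0546
scene before 0.006 130 slope 0.3 z 0.0593
scene after -0.026 209 slope -0.317 z 0.0595
scene after 0.006 169 slope 0.035 z 0.0543
top before -0.026 180 slope -0.053 z 0.055
top before 0.006 167 slope 0.283 z 0.0595
top after -0.026 189 slope -0.378 z 0.0602
top after 0.006 175 slope 0.016 z 0.0548
16.1333 [ 0.00422432 -0.20681979  0.12465909]
```

View pics/scene6.png

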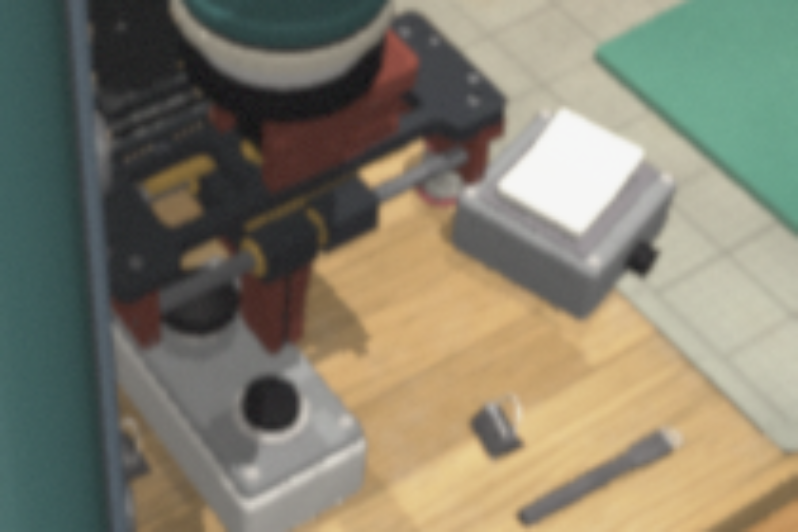

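The rocker is fully on: the pressed half is level at 0.0545 m and the other half slopes at about 0.3 rad. Now the start button, held and then released.

```bash
python3 - <<'E'
from h import *
x,y=.4425,-.1455
sleep(.1); f0=np.array(current_force())
servo_line([x,y,.044],rate=.08); print(current_position(),current_force()-f0)
hit=servo_line([x,y,.026],rate=.02,contact_N=10); print(hit,current_position(),current_force()-f0,current_clock())
for i in range(5):
    sleep(.22); print(current_position()[2].round(5),(current_force()-f0)[2].round(2))
print(current_clock())
E
```

```text
[ 0.44265725 -0.14562794  0.04408339] [ 1.80845097 -0.95460878  0.61013632]
True [ 0.4427844  -0.14563776  0.03026003] [-1.0291984  -1.42833791  8.61552861] 17.65
0.03025 8.44
0.03026 8.38
0.03024 8.33
0.03026 8.55
0.03025 8.69
18.7333
```

Held fully down for 1.1 s, with 8.5 N against the 4 N spring and the height at the predicted 0.0303 m. Releasing and checking.

```bash
python3 - <<'E'
from h import *
x,y=.4425,-.1455
servo_line([x,y,.1],rate=.12)
move_ptp([.40,.25,.22],down(np.pi/2)); sleep(.3)
for n in("scene","top"):
    c=capture(n);a=dict(np.load(n+"0.npz"))
    for nm,k in (("before",a),("after",c)):
        W=cloud(k); g=k["image"].mean(-1)
        for b,(bx,by,r,zlo,zhi) in dict(start=(.442,-.145,.022,.055,.08),stop=(.505,-.144,.03,.055,.1),reset=(.477,.092,.016,.1,.125)).items():
            m=(np.hypot(W[...,0]-bx,W[...,1]-by)<r)&(g<95)&(W[...,2]>zlo)&(W[...,2]<zhi)
            print(n,nm,b,m.sum(),np.nanmedian(W[m],0).round(4) if m.sum() else None)
    cv2.imwrite(f"pics/{n}7.png",c["image"])
print(current_clock(),current_force())
E
```

```text
scene before start 183 [ 0.4407 -0.1444  0.066 ]
scene before stop 346 [ 0.5017 -0.1424  0.076 ]
scene before reset 103 [0.4761 0.0924 0.1133]
scene after start 179 [ 0.4408 -0.1442  0.0664]
scene after stop 336 [ 0.5017 -0.142   0.0758]
scene after reset 74 [0.4782 0.0924 0.1074]
top before start 103 [ 0.4444 -0.1464  0.0671]
top before stop 265 [ 0.5094 -0.1453  0.0771]
top before reset 49 [0.4803 0.0913 0.1144]
top after start 103 [ 0.4444 -0.1464  0.0673]
top after stop 263 [ 0.5093 -0.1453  0.0765]
top after reset 42 [0.4805 0.0913 0.1073]
21.4 [-0.57995924 -0.81629841  1.33451406]
```

View pics/scene7.png

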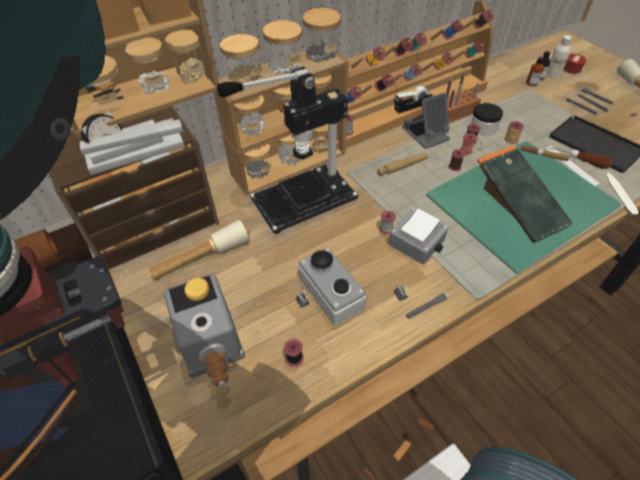

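Everything is in place: reset (201,322) in, start (341,287) back up, and the station and loose items where they were. I'll raise the arm clear and then hand in.

```bash
python3 - <<'E'
from h import *
move_ptp([.42,.15,.3],down(np.pi/2)); sleep(.3)
print(current_force(),current_position(),current_clock())
close_job()
E
```

```text
[-0.06616577  0.11383202  0.79838859] [0.41923535 0.15077649 0.29895222] 22.2833
the job is handed in; nothing more can be done
```

I pressed all three controls in the order asked and handed the job in at 22.3 s on the robot's clock. The job reports no verdict, so the results below are my own checks.

- **Reset:** it is fully in. The top dropped from about 114 mm to 107 mm and now stands 5 mm proud.
- **Rocker:** it is fully on and stayed there after I lifted off. The pressed half is level at about 54.5 mm and the other half slopes at about 0.3 rad.
- **Start:** I held it fully down for about 1.1 s at about 8.5 N, and it came back up to about 67 mm.
- **Stop button and loose things:** the stop button and the station are within 1 mm of where they began. The wax, reels, clips, iron and maul look unmoved in the last picture; I did not measure those.

**What disagreed:**
- The real fingertips sat about 31 mm above the reported TCP. My first reset descent therefore ended in the air without touching anything, and I repeated it using contact force. The stop heights for the rocker and the start button then matched that offset to within 0.1 mm.
- The scene and top cameras differed by about 4–5 mm in x, so I averaged them and checked against the wrist camera.
- The force reading at hand-in was 0.8 N in z with the arm well clear. I took that as sensor drift.

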